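# Slide a book under the piercing jig and lock it

### The job

Push the dark red book flat along the bench, spine first, under the low wooden bridge of the piercing jig until its spine lies square against the stop at the back. Then push the red locking slide on top of the bridge all the way across to its far end. Nothing is to be picked up: the book stays flat on the bench, and the spools, the tape roll and the wax are left where they are.

Things in the scene. Friction and masses are not known exactly. Their poses are not given: they have to be found in the camera images.
- jig: Piercing jig fixed to the bench: low wooden bridge on two feet, 270 mm long, 62 mm deep, top 38 mm above the bench. Origin: bench level, middle of the back stop's face, which the spine must meet. Its x axis points the way the book goes in (about world +y), y along the bridge (about towards the robot), z up. Bridge covers x -50 to +12 mm; stop bar 16 mm high, 222 mm wide. Pose varies.
- passage (a point): Middle of the mouth of the passage under the bridge, 50 mm in front of the stop, 8 mm above the bench; axes as the jig's. The passage is 222 mm wide (219 mm at the mouth) and 16 mm high, over the bare bench. In front of each foot an aluminium lead-in, 14 mm high, flares outward to about 30 mm before the mouth and 134 mm from the middle line.
- red_book: Loose dark red closed book lying flat, 219 mm along its x, 202 mm along y, 10 mm thick, about 0.2 kg. Origin: centre of its underside. Spine at x = -110 mm, rear edge at x = +110 mm, sides at y = +-101 mm; so its -x side goes in first. It starts before the jig, up to 0.25 rad askew and 25 mm off the middle line. When home, its rear 169 mm still stick out.
- lock_slide (a joint): Position of the red locking slide on the bridge, m: 0 at the start, the end nearer the robot; 0.060 fully across. It moves along the jig's -y (roughly away from the robot), resists with about 1.5 N and stays where it is left.
- spine (a point): Middle of the book's spine edge, 5 mm above its underside; axes as the book's.
- slide_knob (a point): Centre of the red slide's thumb block, about 54 mm above the bench, on a plain steel track; the block is 18 mm along its travel, 22 mm across it, and stands from about 49 to 66 mm above the bench on a 30 mm long, 6 mm thick foot. Axes as the jig's.
- white_spool: White cotton spool standing upright, diameter 54 mm, height 62 mm, to the right of the work; bystander. Origin: centre of its underside. (To the right of the work also stands a fixed white foam roll on end, about 190 mm tall: the arm must pass above or round it.)
- tape_roll: Roll of tan tape lying flat, diameter 65 mm, height 19 mm, to the right of the work; bystander. Origin: centre of its underside.
- wax: Yellow-brown round cake of beeswax, diameter 38 mm, height 12 mm, behind the jig on the left; bystander. Origin: centre of its underside.
- tall_spool: Slimmer white thread spool standing upright, diameter 44 mm, height 60 mm, behind the jig on the left; bystander. Origin: centre of its underside.

How it is judged (in metres and radians):
On the way, in this order (a step that is already met when the one before it is completed fails the run):
1. the book's spine lies square against the jig's back stop (x of spine in the frame of jig above -0.005 m and angle between the x axis of red_book and the x axis of jig, either way round below 0.04 rad), for 0.2 s.
2. the locking slide is pushed all the way across (value of joint lock_slide above 0.054 m), for 0.2 s.
At the end, for the whole second after the job is handed in: The book lies flat and at rest under the bridge, the middle of its spine within 5 mm of the back stop and the book within 0.04 rad (about 2 degrees) of square to it, between the feet; the locking slide is at 54 mm or more of its 60 mm travel (all of step 1 and x of spine in the frame of jig below 0.004 m and y of spine in the frame of jig between -0.016 and 0.016 m and height (world z) of red_book below 0.003 m and angle between red_book's own z axis and vertical below 0.02 rad and linear speed of red_book below 0.01 m/s and value of joint lock_slide above 0.054 m); the robot touches nothing.
It fails at once if the book is lifted off the bench or tipped (more than about 3.5 degrees, or its middle raised 8 mm) (angle between red_book's own z axis and vertical above 0.06 rad or height (world z) of red_book above 0.008 m).
It fails at once if the locking slide is moved more than half-way while the book is not yet home (value of joint lock_slide above 0.03 m and x of spine in the frame of jig below -0.008 m).
It fails at once if a bystander (spool, tape roll or wax) is moved more than 15 mm (distance of any of white_spool, tape_roll, wax, tall_spool from where it was at the start of the episode above 0.015 m).
It also fails if it takes over 72 s, if anything falls off the work surface, if the arm or the gripper's body presses on something with over 40 N, if the wrist force passes 120 N, or if a joint passes its speed limit or range.

### The arm

A 6-joint arm with a two-finger parallel gripper is mounted at the origin on the work surface; the furniture and walls round the work are solid. World frame = base frame: x ahead of the robot, y to its left, z up, the work surface at z = 0. Lengths are in m, angles in degrees, forces in N, time in s.
With the tool pointing down it reaches from about 0.375 to 0.75 m from the base axis. Payload 9 kg.
Tool frame: the origin (TCP) lies where the fingers leave the gripper's body, on its centre line; the fingertips stand 73 mm ahead of it and the grasp point (between the pads) lies 54 mm ahead of it (robot.tip_reach is the distance from the TCP to the fingertips, in m); z points along the fingers, y is the direction in which the jaws open and shut (so a half turn about z gives the same grasp; the last joint's range is limited). The gripper opens to 85 mm and grips with 20 to 120 N. Pads are 22 mm wide; open, the fingers measure 114 mm over their backs; the gripper's body (76 mm by 85 mm) begins 54 mm behind the grasp point. The pads swing forward as they close: fully open they stand 13 mm farther back than shut.
Start: joints at [-83.348, 5.964, 5.575, 89.605, 0, 77.527], TCP at [0.197, -0.567, 0.304] pointing down, gripper open.
Joint ranges: [-171.21, 171.21], [-48.23, 106.86], [-62.78, 66.21], [-105.2, 120.99], [-86.42, 89.51], [-180, 180]. Speed limits (degrees/s): [127.2, 127.2, 147.25, 180, 180, 180].

### API

Orientations are given as [roll, pitch, yaw] about the fixed x, y, z axes, in that order (R = Rz(yaw) Ry(pitch) Rx(roll)).
In Python, from plant import robot gives the robot as it stands. Calls block until the motion is done:
- robot.move_pose(position, orientation): joint-space move of the TCP to a pose.
- robot.line_to(position, vel=0.15, rotation=None, guard=None): straight line of the TCP; rotation=None keeps the orientation; vel is the mean speed in m/s. With guard (N) it stops when the force on the tool has changed by that much, and returns True; else False.
- robot.goto_joints(angles): joint-space move.
- robot.set_gripper(opening): finger opening in m; the grip force is fixed at half the most; returns when the fingers have stopped.
- robot.pause(seconds).
- robot.ik(position, orientation): joint angles nearest the present ones, or None.
- robot.observe(): the state.
- robot.grab_frame(name): name is "scene" or "top" or "wrist"; returns the picture (480x640x3 uint8, blue, green, red); there is no depth.
- robot.get_calibration(name): a dict with "vertical_fov" (degrees; the focal length in pixels is half the picture's height over the tangent of half this angle, whatever the lens; pixels are square), "cx", "cy" (the principal point, pixels), "rvec" (rotation vector, rad) and "tvec" (3), from world to camera coordinates, as OpenCV has them. Camera axes: x right, y down, z forward; pixel columns grow to the right and rows downward; lengths in m; the calibration is good to about 2 mm. A picture is of the moment at which its call begins: read the wrist's pose just before it. get_calibration takes no time and is no camera call; for the wrist camera it gives the pose at the moment of the call.
A pose or a line that the arm cannot do raises robot.IKError and nothing moves.
- robot.job_done(): hands the job in, once; it reports no verdict.
The state is a dict: "time": time; "q": joint angles; "qvel": joint speeds; "joint_torque": joint torques, N m; "tool_pos": TCP position; "tcp_rot": TCP orientation; "ft_force": force on the tool from outside, world axes, zero at the start; "torque": the same for the moment, N m; "gripper_width": finger opening in m.
Only numpy, scipy, OpenCV 4.12 (cv2) and the standard library are available. Lean on these libraries where they do the work, as an engineer would, in place of code of your own. Each camera call takes 0.05 s, during which the arm holds its last target.

## Working session

There is one attempt and no reset: what is moved stays moved. The work goes in short steps, each a Python script; the robot and the scene stay as the last script left them, time stands still between calls to the robot, and variables do not carry over. Pictures are saved under pics/ and viewed, and the job is handed in when it is done.

```bash
ls; mkdir -p pics; python3 - <<'E'
from plant import robot
import cv2
for n in ("scene","top","wrist"):
    c=robot.get_calibration(n); print(n,c)
    cv2.imwrite(f"pics/a_{n}.png",robot.grab_frame(n))
print(robot.observe())
E
```

```text
pics
scene {'vertical_fov': 42.79756086958228, 'cx': 316.75729194269724, 'cy': 228.24492766133008, 'rvec': array([ 0.80766903, -2.59557395,  1.02392355]), 'tvec': array([0.42031791, 0.28048037, 1.45277069])}
top {'vertical_fov': 50.53627450907064, 'cx': 320.483639627451, 'cy': 234.9493592226512, 'rvec': array([ 2.15803501, -2.14997394,  0.18212755]), 'tvec': array([-0.04061964,  0.55334708,  1.22732852])}
wrist {'vertical_fov': 69.01944792510858, 'cx': 318.84827182942206, 'cy': 235.4865226044359, 'rvec': array([-2.33588497,  1.66020325,  0.27277471]), 'tvec': array([-0.59919645, -0.04259919,  0.38004821])}
{'time': 0.15, 'q': array([-8.33494562e+01,  5.99370913e+00,  5.53992177e+00,  8.96040819e+01,
       -1.87488625e-03,  7.75278871e+01]), 'qvel': array([ 0.04164277, -0.01934501,  0.12110484, -0.01018318, -0.0128015 ,
       -0.01693147]), 'joint_torque': array([ 3.97774784e-03, -5.57356954e+01,  5.04007459e+01,  1.26966948e-02,
       -2.78515799e-04,  3.68658277e-06]), 'tool_pos': array([ 0.19654875, -0.56671952,  0.303296  ]), 'tcp_rot': array([-1.79943091e+02, -1.06670626e-02,  1.91226524e+01]), 'ft_force': array([ 0.26738333, -0.5649344 ,  0.33163589]), 'torque': array([0.03688896, 0.02659222, 0.00440269]), 'gripper_width': 0.08539330394147938}
```

View pics/a_scene.png

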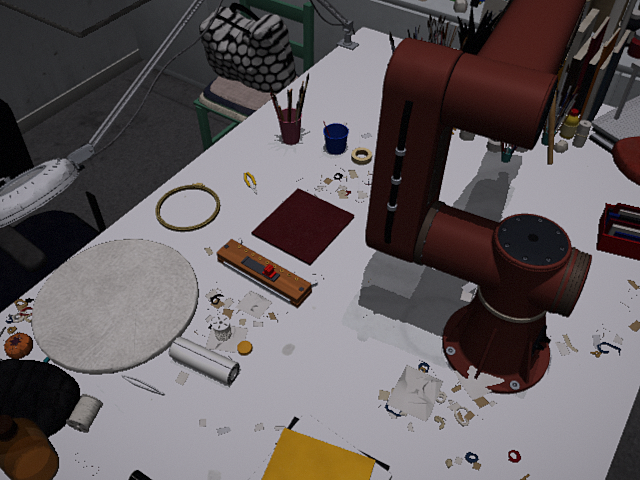

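View pics/a_top.png

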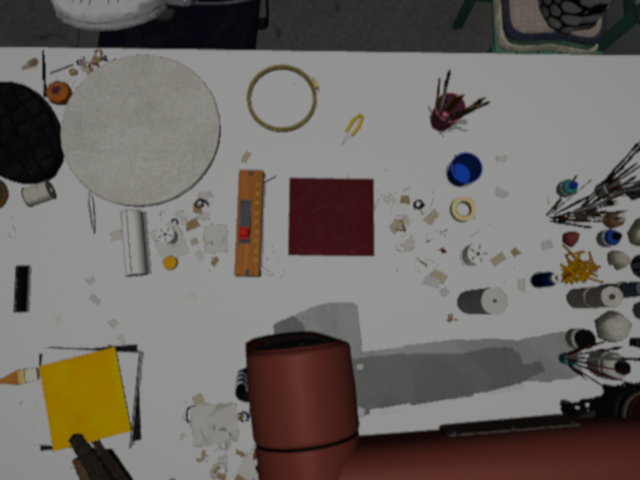

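View pics/a_wrist.png

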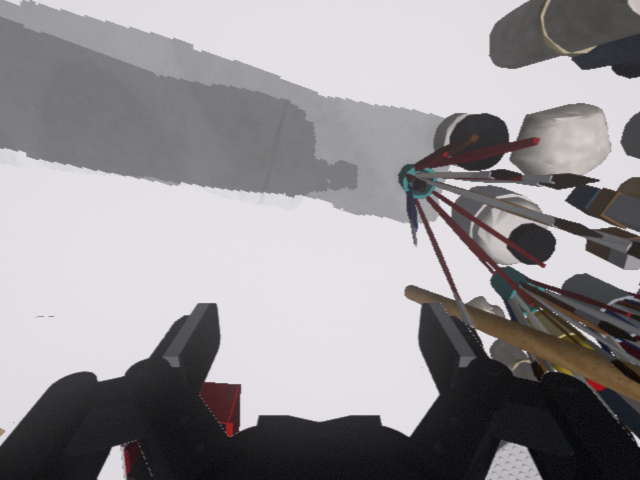

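The top view shows the bridge at cols 236–264, rows 170–277, and the book at cols 289–374, rows 178–255. The red knob is near (244,232), and the tape, spool and foam roll are near (462,209), (475,255) and (483,301). Next I measure them.

```bash
cat > h.py <<'E'
import cv2, numpy as np
from plant import robot
def K(c):
    f=240/np.tan(np.radians(c["vertical_fov"]/2)); return np.array([[f,0,c["cx"]],[0,f,c["cy"]],[0,0,1]])
def ray(c,p):
    R=cv2.Rodrigues(np.array(c["rvec"]))[0]; o=-R.T@np.array(c["tvec"]).ravel()
    d=R.T@np.linalg.inv(K(c))@np.array([p[0],p[1],1.]); return o,d/np.linalg.norm(d)
def onz(c,p,z):
    o,d=ray(c,p); return o+d*(z-o[2])/d[2]
def tri(rs):
    A=sum(np.eye(3)-np.outer(d,d) for o,d in rs); b=sum((np.eye(3)-np.outer(d,d))@o for o,d in rs)
    X=np.linalg.solve(A,b); return X,[np.linalg.norm(np.cross(X-o,d)) for o,d in rs]
def proj(c,X):
    return cv2.projectPoints(np.array(X,float).reshape(-1,3),np.array(c["rvec"]),np.array(c["tvec"]),K(c),None)[0].reshape(-1,2)
def quad(m):
    """largest blob's four sides fitted by lines, corners subpixel"""
    m=cv2.morphologyEx(m,cv2.MORPH_OPEN,np.ones((3,3)));cs,_=cv2.findContours(m,cv2.RETR_EXTERNAL,cv2.CHAIN_APPROX_NONE)
    c=max(cs,key=cv2.contourArea); h=cv2.convexHull(c)
    for e in np.linspace(.01,.1,40):
        q=cv2.approxPolyDP(h,e*cv2.arcLength(h,True),True)
        if len(q)==4:break
    q=q.reshape(-1,2).astype(float); P=c.reshape(-1,2).astype(float); L=[]
    for i in range(4):
        a,b=q[i],q[(i+1)%4]; u=(b-a)/np.linalg.norm(b-a); t=(P-a)@u; n=abs((P-a)@[-u[1],u[0]])
        s=P[(n<3)&(t>.1*np.linalg.norm(b-a))&(t<.9*np.linalg.norm(b-a))]
        v=cv2.fitLine(s.astype(np.float32),cv2.DIST_HUBER,0,.01,.01).ravel(); L.append(np.cross([v[2],v[3],1],[v[2]+v[0],v[3]+v[1],1]))
    out=[]
    for i in range(4):
        x=np.cross(L[i-1],L[i]); out.append(x[:2]/x[2])
    return np.array(out)
def bookmask(im):
    h=cv2.cvtColor(im,cv2.COLOR_BGR2HSV); H,S,V=cv2.split(h)
    return (((H>165)|(H<6))&(S>120)&(V<130)).astype(np.uint8)*255
def woodmask(im):
    h=cv2.cvtColor(im,cv2.COLOR_BGR2HSV); return cv2.inRange(h,(7,110,60),(20,255,255))
def redmask(im):
    h=cv2.cvtColor(im,cv2.COLOR_BGR2HSV); H,S,V=cv2.split(h)
    return (((H>172)|(H<5))&(S>180)&(V>140)).astype(np.uint8)*255
E
python3 - <<'E'
from h import *
im=cv2.imread("pics/a_top.png"); c=robot.get_calibration("top")
cr=im[150:300,130:500]; cv2.imwrite("pics/crop.png",cv2.resize(cr,None,fx=2.1,fy=2.1,interpolation=2))
cs=cv2.imread("pics/a_scene.png")[180:320,200:370]; cv2.imwrite("pics/crops.png",cv2.resize(cs,None,fx=4,fy=4,interpolation=2))
roi=np.zeros((480,640),np.uint8); roi[165:290,225:390]=255
q=quad(bookmask(im)&roi); W=np.array([onz(c,p,.010) for p in q]);print(q,W); print(np.linalg.norm(np.roll(W,-1,0)-W,axis=1))
q=quad(woodmask(im)&roi); W=np.array([onz(c,p,.038) for p in q]);print(q,W); print(np.linalg.norm(np.roll(W,-1,0)-W,axis=1))
E
```

```text
[[291.31296172 180.        ]
 [370.71519055 180.        ]
 [372.31522192 254.14119931]
 [289.52787668 252.46073826]] [[ 0.70204055  0.03687757  0.01      ]
 [ 0.70362531 -0.16977877  0.01      ]
 [ 0.50942663 -0.17145584  0.01      ]
 [ 0.51276988  0.0393964   0.01      ]]
[0.20666242 0.19420592 0.21087875 0.18928742]
[[262.22239051 171.04936493]
 [258.31496318 275.07270471]
 [238.93397646 274.63313533]
 [239.05399634 171.13809886]] [[0.71755962 0.10996949 0.038     ]
 [0.45312469 0.11455073 0.038     ]
 [0.45403385 0.16223748 0.038     ]
 [0.71685391 0.16870545 0.038     ]]
[0.26447461 0.04769542 0.26289964 0.0587402 ]
```

View pics/crop.png

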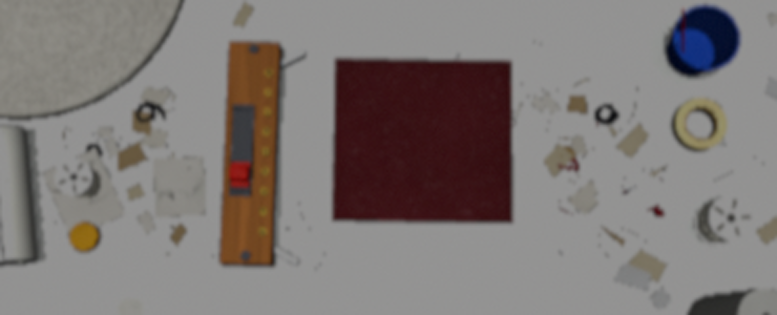

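View pics/crops.png

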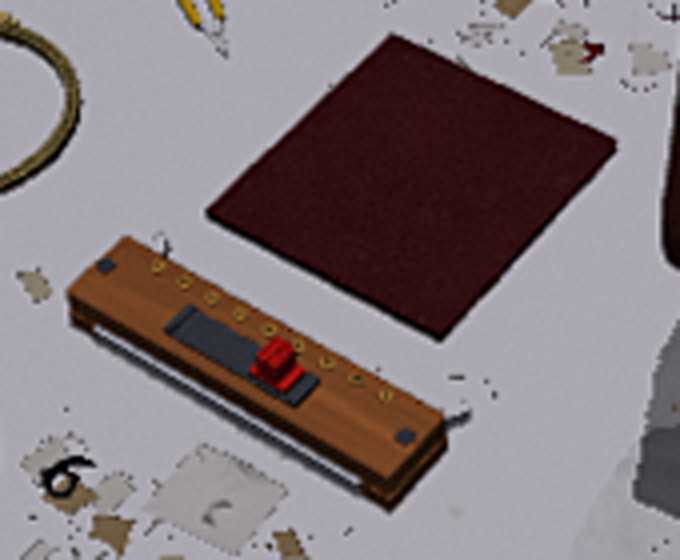

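```bash
python3 - <<'E'
from h import *
print(robot.tip_reach)
c=robot.get_calibration("wrist");R=cv2.Rodrigues(c["rvec"])[0];print(-R.T@c["tvec"],R)
p=robot.observe()["tool_pos"]
robot.line_to([p[0],p[1],.40],vel=.2)
q=robot.observe()["q"]; 
for yaw in(90,-90,0): print(yaw,robot.ik([.5,-.02,.40],[180,0,yaw]),robot.ik([.5,.05,.40],[180,0,yaw]))
print(q)
q[0]=-8;q[5]=q[5]
robot.goto_joints(q)
o=robot.observe();print(o["time"],o["tool_pos"],o["tcp_rot"])
c=robot.get_calibration("wrist");R=cv2.Rodrigues(c["rvec"])[0];print(-R.T@c["tvec"],R)
cv2.imwrite("pics/w1.png",robot.grab_frame("wrist"))
np.save("w1.npy",dict(c),allow_pickle=True)
cv2.imwrite("pics/t1.png",robot.grab_frame("top"))
E
```

```text
0.0726
[ 0.27314062 -0.53992519  0.37318434] [[ 0.32857547 -0.94447709 -0.001088  ]
 [-0.89523869 -0.31181254  0.31830902]
 [-0.30097483 -0.10361451 -0.94798638]]
90 [-17.30092215  -8.71236209   1.23253465  99.94489674   0.
  72.69907785] [-9.23570771 -8.35387348  1.55747098 99.91134446  0.         80.76429229]
-90 [ -17.30092215   -8.71236209    1.23253465   99.94489674    0.
 -107.30092215] [ -9.23570771  -8.35387348   1.55747098  99.91134446   0.
 -99.23570771]
0 [-17.30092215  -8.71236209   1.23253465  99.94489674   0.
 162.69907785] [ -9.23570771  -8.35387348   1.55747098  99.91134446   0.
 170.76429229]
[-8.33502213e+01  8.76616558e+00  1.86109869e+01  9.98858112e+01
  4.41417599e-05  7.75254794e+01]
3.375 [0.59816744 0.04596645 0.39895406] [-1.79956009e+02 -1.50115830e-04  9.43974565e+01]
[0.5911893  0.12761652 0.46880112] [[ 0.99697738  0.07768256 -0.00123089]
 [ 0.07403818 -0.94516527  0.31808954]
 [ 0.02354662 -0.31721921 -0.94805988]]
```

View pics/w1.png

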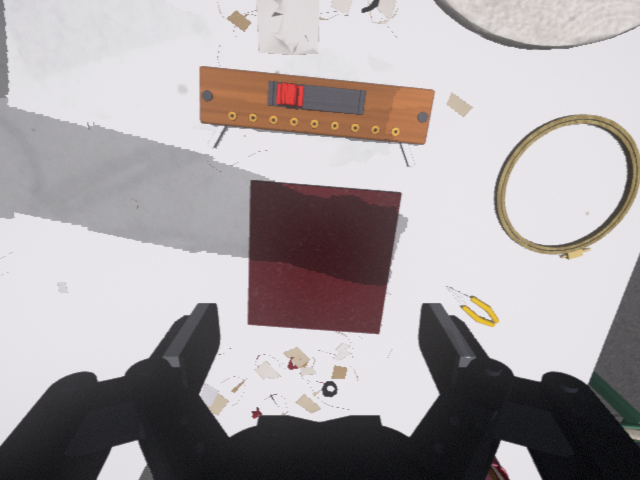

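The wrist view has everything in frame. The bridge spans (200,67) to (434,143), the lead-ins are at (222,130) and (405,155), and the knob is at (289,94). The book runs from (250,181) to (380,333). I'll measure them, with a second view for heights.

```bash
python3 - <<'E'
from h import *
p=robot.observe()["tool_pos"]; r0=robot.observe()["tcp_rot"]
robot.line_to([.50,-.03,.40],vel=.25,rotation=[180,0,90])
robot.pause(.2)
c=dict(robot.get_calibration("wrist")); cv2.imwrite("pics/w2.png",robot.grab_frame("wrist")); np.save("w2.npy",c,allow_pickle=True)
Q={}
for v in("w1","w2"):
    im=cv2.imread(f"pics/{v}.png"); c=np.load(v+".npy",allow_pickle=True).item()
    for nm,mk,z in(("book",bookmask,.01),("wood",woodmask,.038)):
        m=mk(im); m=cv2.morphologyEx(m,cv2.MORPH_CLOSE,np.ones((9,9))); m[400:]=0
        try:q=quad(m)
        except Exception as e: print(v,nm,e);continue
        q=q[np.argsort(np.arctan2(*(q-q.mean(0)).T[::-1]))]
        W=np.array([onz(c,x,z) for x in q]); Q[v,nm]=q
        print(v,nm,q.round(1).tolist());print(W.round(4)); print(np.linalg.norm(np.roll(W,-1,0)-W,axis=1).round(4))
    m=redmask(im); n,l,s,ce=cv2.connectedComponentsWithStats(m); print([(s[i],ce[i].round(1)) for i in range(1,n) if s[i][4]>60])
C=[np.load(v+".npy",allow_pickle=True).item() for v in("w1","w2")]
for nm in("book","wood"):
    for i in range(4):
        X,e=tri([ray(C[k],Q[v,nm][i]) for k,v in enumerate(("w1","w2"))]); print(nm,X.round(4),np.round(e,4))
E
```

```text
w1 book OpenCV(4.12.0) /io/opencv/modules/imgproc/src/linefit.cpp:50: error: (-215:Assertion failed) count > 0 in function 'fitLine2D_wods'

w1 wood [[200.3, 66.7], [433.2, 90.5], [423.6, 143.1], [201.3, 121.5]]
[[0.4539 0.1719 0.038 ]
 [0.7185 0.1678 0.038 ]
 [0.7176 0.1093 0.038 ]
 [0.4534 0.1134 0.038 ]]
[0.2646 0.0584 0.2642 0.0585]
[]
w2 book OpenCV(4.12.0) /io/opencv/modules/imgproc/src/linefit.cpp:50: error: (-215:Assertion failed) count > 0 in function 'fitLine2D_wods'

w2 wood [[275.5, -0.0], [524.8, -0.0], [513.0, 66.7], [277.3, 61.3]]
[[0.4531 0.1717 0.038 ]
 [0.718  0.1722 0.038 ]
 [0.717  0.1079 0.038 ]
 [0.4528 0.1128 0.038 ]]
[0.265  0.0643 0.2642 0.0589]
[(array([366,   5,  21,  28, 343], dtype=int32), array([376.1,  16.9])), (array([359,  10,   6,  23,  98], dtype=int32), array([361.2,  20.5]))]Traceback (most recent call last):
  File "<stdin>", line 20, in <module>
KeyError: ('w1', 'book')
```

View pics/w2.png

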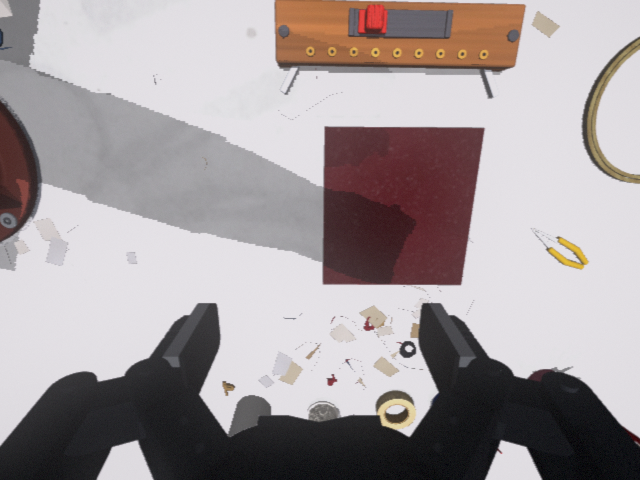

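```bash
sed -i 's/return (((H>165)|(H<6))&(S>120)&(V<130)).*/return (((H>160)|(H<8))\&(S>85)\&(V<150)).astype(np.uint8)*255/' h.py; python3 - <<'E'
from h import *
Q={}
for v in("w1","w2"):
    im=cv2.imread(f"pics/{v}.png"); c=np.load(v+".npy",allow_pickle=True).item()
    for nm,mk,z in(("book",bookmask,.01),("wood",woodmask,.038)):
        m=mk(im); m=cv2.morphologyEx(m,cv2.MORPH_CLOSE,np.ones((9,9))); m[400:]=0; m[:,:180]=0
        if nm=="book": m[:110]=0
        q=quad(m)
        q=q[np.argsort(np.arctan2(*(q-q.mean(0)).T[::-1]))]
        W=np.array([onz(c,x,z) for x in q]); Q[v,nm]=q
        print(v,nm,q.round(1).tolist());print(W.round(4).tolist()); print(np.linalg.norm(np.roll(W,-1,0)-W,axis=1).round(4))
    h=cv2.cvtColor(im,cv2.COLOR_BGR2HSV);
    m=redmask(im)|(cv2.inRange(h,(0,180,100),(5,255,255))); m[130:]=0;m[:,:200]=0
    n,l,s,ce=cv2.connectedComponentsWithStats(m); print([(s[i],ce[i].round(1)) for i in range(1,n) if s[i][4]>30])
    cv2.imwrite(f"pics/{v}k.png",cv2.resize(im[0:130,240:460],None,fx=3.5,fy=3.5))
C=[np.load(v+".npy",allow_pickle=True).item() for v in("w1","w2")]
for nm in("book","wood"):
    for i in range(4):
        X,e=tri([ray(C[k],Q[v,nm][i]) for k,v in enumerate(("w1","w2"))]); print(nm,X.round(4),np.round(e,4))
E
```

```text
Traceback (most recent call last):
  File "h.py", line 26, in quad
    v=cv2.fitLine(s.astype(np.float32),cv2.DIST_HUBER,0,.01,.01).ravel(); L.append(np.cross([v[2],v[3],1],[v[2]+v[0],v[3]+v[1],1]))
      ~~~~~~~~~~~^^^^^^^^^^^^^^^^^^^^^^^^^^^^^^^^^^^^^^^^^^^^^^^
cv2.error: OpenCV(4.12.0) /io/opencv/modules/imgproc/src/linefit.cpp:50: error: (-215:Assertion failed) count > 0 in function 'fitLine2D_wods'
```

```bash
cat > m.py <<'E'
from h import *
import sys
Q={}
for v in("w1","w2"):
    im=cv2.imread(f"pics/{v}.png"); c=np.load(v+".npy",allow_pickle=True).item()
    h=cv2.cvtColor(im,cv2.COLOR_BGR2HSV);
    for p in((210,300),(280,270),(300,370)): print(p,h[p])
    for nm,mk,z in(("book",bookmask,.01),("wood",woodmask,.038)):
        m=mk(im); m=cv2.morphologyEx(m,cv2.MORPH_CLOSE,np.ones((9,9))); m[300 if v=="w2" else 340:]=0; m[:,:190]=0
        if nm=="book": m[:110]=0; m[:,:230]=0; cv2.imwrite("pics/mask%s.png"%v,m)
        q=quad(m)
        q=q[np.argsort(np.arctan2(*(q-q.mean(0)).T[::-1]))]
        W=np.array([onz(c,x,z) for x in q]); Q[v,nm]=q
        print(v,nm,q.round(1).tolist());print(W.round(4).tolist()); print(np.linalg.norm(np.roll(W,-1,0)-W,axis=1).round(4))
    m=redmask(im)|(cv2.inRange(h,(0,180,100),(5,255,255))); m[130:]=0;m[:,:200]=0
    n,l,s,ce=cv2.connectedComponentsWithStats(m); print([(s[i],ce[i].round(1)) for i in range(1,n) if s[i][4]>30])
    cv2.imwrite(f"pics/{v}k.png",cv2.resize(im[0:130,240:460],None,fx=3.5,fy=3.5))
C=[np.load(v+".npy",allow_pickle=True).item() for v in("w1","w2")]
for nm in("book","wood"):
    for i in range(4):
        X,e=tri([ray(C[k],Q[v,nm][i]) for k,v in enumerate(("w1","w2"))]); print(nm,X.round(4),np.round(e,4))
E
python3 m.py
```

```text
(210, 300) [173  99  67]
(280, 270) [176 121  97]
(300, 370) [175 113 102]Traceback (most recent call last):
  File "m.py", line 11, in <module>
    q=quad(m)
  File "h.py", line 26, in quad
    v=cv2.fitLine(s.astype(np.float32),cv2.DIST_HUBER,0,.01,.01).ravel(); L.append(np.cross([v[2],v[3],1],[v[2]+v[0],v[3]+v[1],1]))
      ~~~~~~~~~~~^^^^^^^^^^^^^^^^^^^^^^^^^^^^^^^^^^^^^^^^^^^^^^^
cv2.error: OpenCV(4.12.0) /io/opencv/modules/imgproc/src/linefit.cpp:50: error: (-215:Assertion failed) count > 0 in function 'fitLine2D_wods'
```

View pics/maskw1.png

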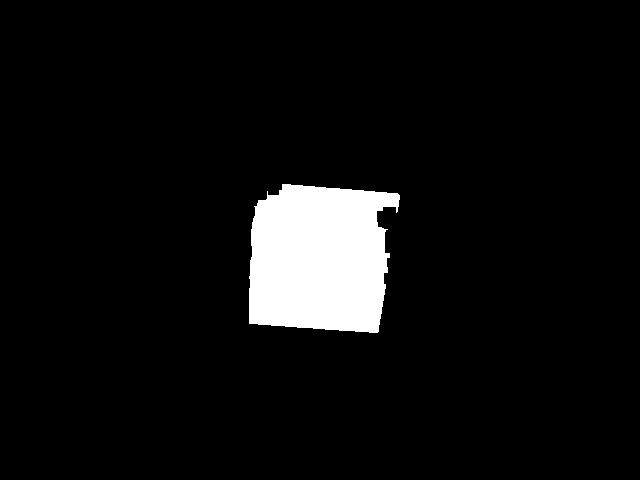

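```bash
sed -i 's/(S>85)&(V<150)/(S>50)\&(V<170)/' h.py; python3 m.py
```

```text
(210, 300) [173  99  67]
(280, 270) [176 121  97]
(300, 370) [175 113 102]
w1 book [[251.2, 181.1], [400.0, 193.1], [378.3, 332.9], [248.2, 323.7]]
[[0.5078, 0.0425, 0.01], [0.7058, 0.0419, 0.01], [0.7054, -0.1754, 0.01], [0.5069, -0.1747, 0.01]]
[0.198  0.2173 0.1985 0.2173]
w1 wood [[200.3, 66.7], [433.2, 90.5], [423.6, 143.1], [201.3, 121.5]]
[[0.4539, 0.1719, 0.038], [0.7185, 0.1678, 0.038], [0.7176, 0.1093, 0.038], [0.4534, 0.1134, 0.038]]
[0.2646 0.0584 0.2642 0.0585]
[(array([281,  87,  15,  17, 115], dtype=int32), array([287.8,  95.6]))]
(210, 300) [130   5 158]
(280, 270) [138   6 230]
(300, 370) [135   4 228]
w2 book [[324.4, 126.5], [483.4, 128.3], [459.9, 284.3], [323.8, 282.8]]
[[0.5064, 0.0428, 0.01], [0.7064, 0.041, 0.01], [0.7052, -0.1762, 0.01], [0.507, -0.1742, 0.01]]
[0.2    0.2172 0.1982 0.217 ]
w2 wood [[275.5, -0.0], [524.8, -0.0], [513.0, 66.7], [277.3, 61.3]]
[[0.4531, 0.1717, 0.038], [0.718, 0.1722, 0.038], [0.717, 0.1079, 0.038], [0.4528, 0.1128, 0.038]]
[0.265  0.0643 0.2642 0.0589]
[(array([366,   5,  21,  28, 393], dtype=int32), array([375.9,  17. ])), (array([359,  10,   6,  23, 109], dtype=int32), array([361.3,  20.7]))]
book [0.5068 0.0423 0.0064] [0.0006 0.0006]
book [0.7062 0.0414 0.0095] [0.0005 0.0005]
book [ 0.7061 -0.1772  0.0076] [0.0002 0.0002]
book [ 0.5071 -0.1736  0.0115] [0.0002 0.0002]
wood [0.4529 0.1724 0.035 ] [0.0002 0.0002]
wood [0.7143 0.1682 0.048 ] [0.0018 0.0018]
wood [0.7194 0.1088 0.0326] [0.0004 0.0004]
wood [0.4524 0.1133 0.0348] [0. 0.]
```

Both views agree. The jig origin is about (0.586, 0.160) with its x axis at about 89.1°. The book is nearly square but about 24 mm too far out in +x. Measured heights are about 0.009 for the book and 0.034 for the bridge, against 0.010 and 0.038 in the text. I'll push the book sideways first, from its far side, with the fingers spread.

```bash
python3 - <<'E'
from h import *
Y=-0.9
print(robot.tip_reach)
for x,z in((.735,.2),(.735,.07),(.69,.07)): print(robot.ik([x,-.067,z],[180,0,Y]))
robot.move_pose([.735,-.067,.20],[180,0,Y])
robot.line_to([.735,-.067,.10],vel=.15)
f0=robot.observe()["ft_force"]
g=robot.line_to([.735,-.067,.058],vel=.02,guard=3)
o=robot.observe();print(g,o["tool_pos"],o["ft_force"]-f0,o["gripper_width"],o["time"],o["tcp_rot"])
z=o["tool_pos"][2]+.003
robot.line_to([.735,-.067,z],vel=.03)
robot.pause(.2); o=robot.observe();print(o["tool_pos"],o["ft_force"]-f0)
cv2.imwrite("pics/t2.png",robot.grab_frame("top")[130:330,150:550].repeat(2,0).repeat(2,1))
cv2.imwrite("pics/w3.png",robot.grab_frame("wrist"))
E
```

```text
0.0726
[-15.32197313  31.16031595  24.84150686  83.68119092   0.
 165.57802687]
[-15.32197313  34.49632689  15.65399617  71.15766928   0.
 165.57802687]
[-16.32077358  26.75208222   5.41455869  68.66247647   0.
 164.57922642]
True [ 0.73500336 -0.06703456  0.05952982] [-1.10012359 -0.57852546  5.4596575 ] 0.08550544098462491 8.4917 [ 1.79998718e+02  3.11597625e-03 -9.02333528e-01]
[ 0.73481258 -0.06696044  0.06219812] [-0.54993506 -0.10784106  1.23336282]
```

View pics/w3.png

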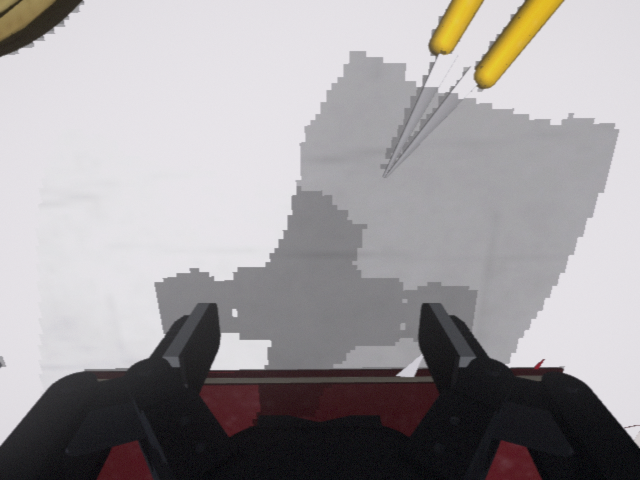

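View pics/t2.png

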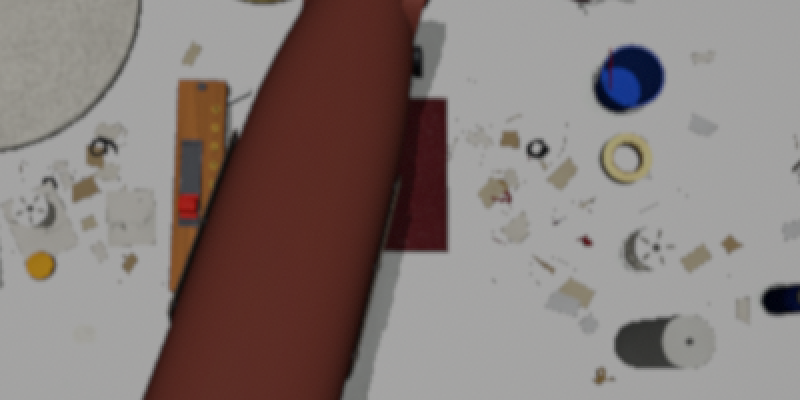

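The fingers are on the bench beyond the far edge. They touched at TCP z = 0.0595 and now sit about 2.7 mm above it, and the book has not moved. I'll push it in to the middle line.

```bash
cat > look.py <<'E'
from h import *
import sys
def measure(tag,save=True):
    c=dict(robot.get_calibration("wrist")); im=robot.grab_frame("wrist"); cv2.imwrite(f"pics/{tag}.png",im)
    m=cv2.morphologyEx(bookmask(im),cv2.MORPH_CLOSE,np.ones((9,9))); m[345:]=0; m[:100]=0; m[:,:170]=0
    q=quad(m); q=q[np.argsort(np.arctan2(*(q-q.mean(0)).T[::-1]))]
    W=np.array([onz(c,x,.01) for x in q]); print(q.round(0).tolist());print(W.round(4)[:,:2].tolist()); print(np.linalg.norm(np.roll(W,-1,0)-W,axis=1).round(4))
    J=np.array([.586,.1596]); ex=np.array([.0155,1]);ex/=np.linalg.norm(ex); ey=np.array([-ex[1],ex[0]])
    L=(W[:,:2]-J)@np.c_[ex,ey]; print("jig frame corners",L.round(4).tolist())
    a=L[1]-L[2]+L[0]-L[3]; print("skew",np.arctan2(a[1],a[0]).round(4))
E
python3 - <<'E'
from look import *
Y=-0.9
f0=robot.observe()["ft_force"]
robot.line_to([.6945,-.0666,.062],vel=.04)
print(robot.observe()["ft_force"]-f0)
robot.line_to([.715,-.067,.062],vel=.1)
robot.line_to([.715,-.067,.2],vel=.2)
robot.move_pose([.58,-.02,.38],[180,0,90-.9])
robot.pause(.2); measure("w4"); print(robot.observe()["time"])
E
```

```text
[ 0.69521135 -0.45937959 -1.30214126]
[[240.0, 135.0], [404.0, 135.0], [391.0, 295.0], [251.0, 295.0]]
[[0.4839, 0.0442], [0.6828, 0.0412], [0.6787, -0.1753], [0.4806, -0.1724]]
[0.1989 0.2165 0.1982 0.2167]
jig frame corners [[-0.117, 0.1003], [-0.1169, -0.0986], [-0.3334, -0.0979], [-0.3336, 0.1003]]
skew -0.0018
13.0917
```

View pics/w4.png

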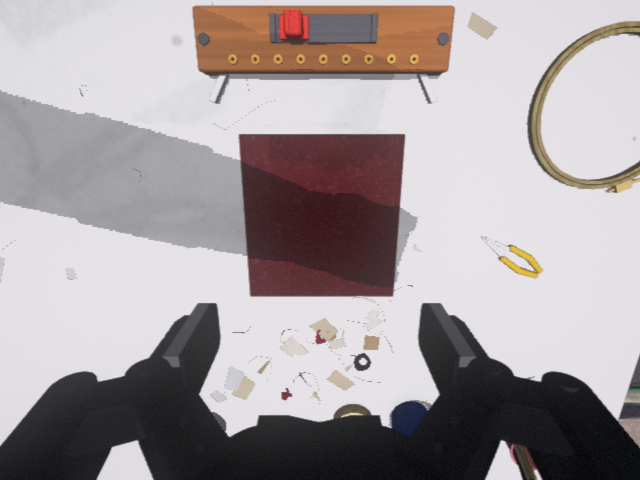

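The book is now square (skew −0.002 rad) and within 1 mm of the middle line. In the picture its front edge, cols 240–404, lies between the lead-ins at 218 and 428. Next I push it in from the rear.

```bash
python3 - <<'E'
from look import *
J=np.array([.586,.1596]); ex=np.array([.0155,1]);ex/=np.linalg.norm(ex); ey=np.array([-ex[1],ex[0]])
P=lambda s,z,t=.001:[*(J+ex*s+ey*t),z]
R=[180,0,89.1]
robot.move_pose(P(-.370,.16),R)
robot.line_to(P(-.370,.062),vel=.1)
robot.pause(.2); o=robot.observe(); f0=o["ft_force"]; print(o["tool_pos"],f0)
robot.line_to(P(-.25,.062),vel=.06); print(robot.observe()["ft_force"]-f0)
robot.pause(.1)
for goal,gd in((-.238,5),(-.224,6)):
    g=robot.line_to(P(goal,.062),vel=.02,guard=gd); o=robot.observe()
    print(g,(o["tool_pos"][:2]-J)@np.c_[ex,ey],o["ft_force"]-f0,o["time"])
    if g:break
cv2.imwrite("pics/w5.png",robot.grab_frame("wrist"))
cv2.imwrite("pics/s5.png",cv2.resize(robot.grab_frame("scene")[150:330,180:400],None,fx=3.3,fy=3.3))
E
```

```text
[ 0.57960506 -0.21057131  0.06264956] [-1.28589456 -0.02266369 -0.4347719 ]
[0.84326405 0.27338145 0.47805134]
False [-0.23786232  0.00100637] [ 1.44564593  0.15070245 -0.15535723] 18.5417
True [-0.23026748  0.00105512] [ 1.61884281 -3.39070786  3.23918664] 19.025
```

View pics/w5.png

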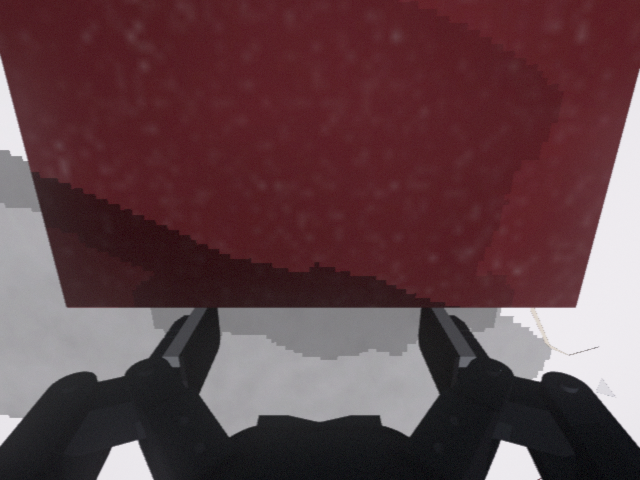

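View pics/s5.png

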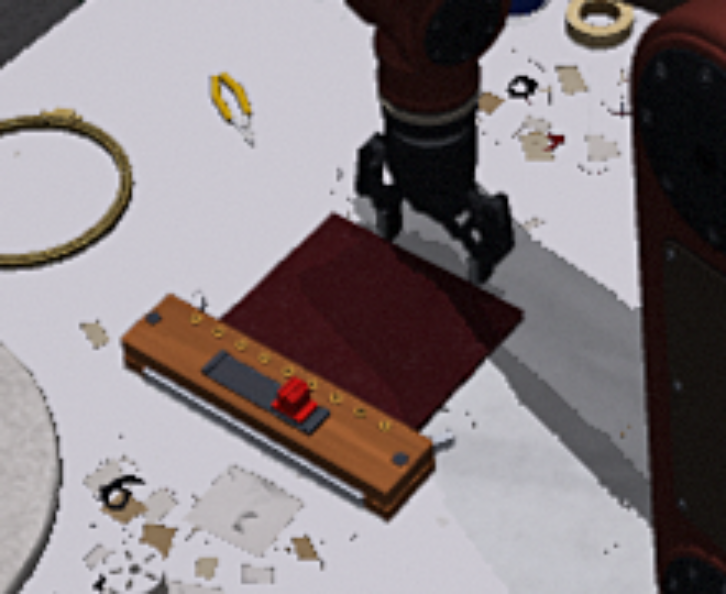

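The push stopped on contact at TCP −0.230 in the jig frame, where I expected −0.231. I'll press a little firmer, back off and measure the visible rear edge.

```bash
python3 - <<'E'
from look import *
J=np.array([.586,.1596]); ex=np.array([.0155,1]);ex/=np.linalg.norm(ex); ey=np.array([-ex[1],ex[0]])
P=lambda s,z,t=.001:[*(J+ex*s+ey*t),z]
f0=robot.observe()["ft_force"]
g=robot.line_to(P(-.226,.062),vel=.015,guard=9); o=robot.observe()
print(g,(o["tool_pos"][:2]-J)@np.c_[ex,ey],o["ft_force"]-f0)
robot.pause(.3)
robot.line_to(P(-.27,.062),vel=.08); robot.line_to(P(-.27,.18),vel=.2)
robot.move_pose(P(-.10,.36),[180,0,89.1]); robot.set_gripper(0.0)
robot.pause(.2); c=dict(robot.get_calibration("wrist")); np.save("w6.npy",c,allow_pickle=True)
try: measure("w6")
except Exception as e: print(e)
print(robot.observe()["time"])
E
```

```text
True [-0.2301204   0.00116322] [ 0.54946615 -0.21105539  0.10933357]
[[235.0, 149.0], [405.0, 149.0], [394.0, 278.0], [244.0, 278.0]]
[[0.4846, 0.1089], [0.684, 0.106], [0.6803, -0.0601], [0.4824, -0.0573]]
[0.1994 0.1662 0.1979 0.1662]
jig frame corners [[-0.0522, 0.1006], [-0.0521, -0.0988], [-0.2182, -0.0977], [-0.2184, 0.1002]]
skew -0.0021
23.0333
```

View pics/w6.png

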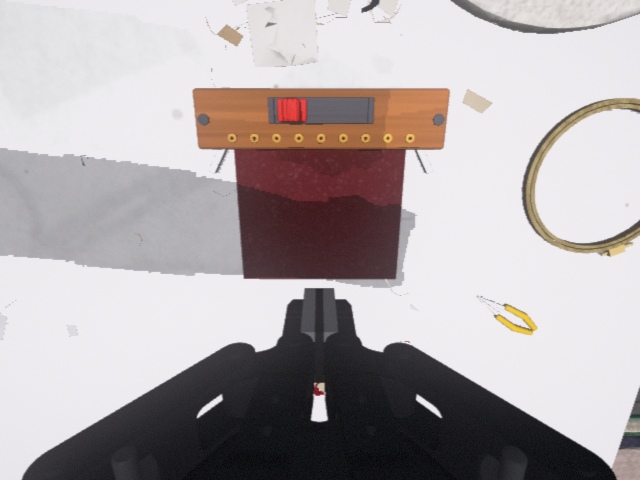

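The rear edge is at −0.2183 (about −0.219 once mask erosion is allowed for), so the spine is at about 0. Skew is −0.002 rad. Next I locate the knob, at (291,110), using several views.

```bash
python3 - <<'E'
from h import *
J=np.array([.586,.1596]); ex=np.array([.0155,1]);ex/=np.linalg.norm(ex); ey=np.array([-ex[1],ex[0]])
rs=[]
for v in("w1","w6"):
    c=np.load(v+".npy",allow_pickle=True).item(); im=cv2.imread(f"pics/{v}.png")
    h=cv2.cvtColor(im,cv2.COLOR_BGR2HSV);H,S,V=cv2.split(h)
    m=(((H<5)|(H>172))&(S>170)&(V>60)).astype(np.uint8)*255; m[126:]=0; m[:75]=0; m[:,:230]=0; m[:,360:]=0
    x,y,w,hh=cv2.boundingRect(m); print(v,x,y,w,hh)
    p=np.array([x+w/2,y+hh/2]); rs.append(ray(c,p))
    for u in((x,y+hh/2),(x+w,y+hh/2),(x+w/2,y),(x+w/2,y+hh)):
        print(((onz(c,u,.06)[:2]-J)@np.c_[ex,ey]).round(4))
    cv2.imwrite(f"pics/k{v}.png",cv2.resize(im[75:135,250:390],None,fx=5,fy=5,interpolation=2))
X,e=tri(rs);print(X,e,(X[:2]-J)@np.c_[ex,ey])
E
```

```text
w1 277 83 26 23
[-0.0117  0.0424]
[-0.009   0.0143]
[0.0011 0.0291]
[-0.0221  0.0276]
w6 278 99 28 22
[-0.0103  0.0426]
[-0.0102  0.0147]
[-0.      0.0284]
[-0.0207  0.0289]
[0.55684381 0.14997824 0.05376776] [np.float64(0.0001329235631875014), np.float64(0.00013292356318754382)] [-0.01007247  0.02900357]
```

View pics/kw6.png

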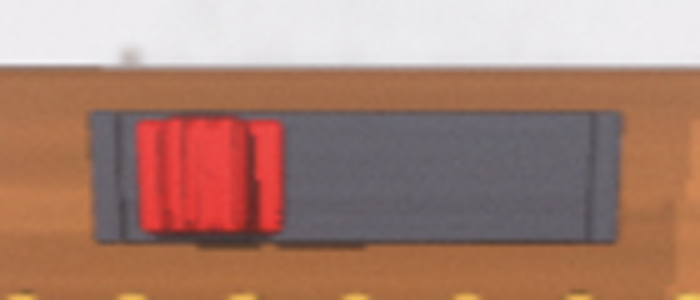

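View pics/kw1.png

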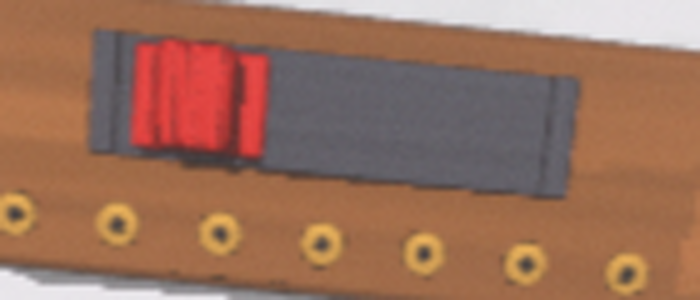

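The knob centre triangulates to jig (−0.010, +0.029) at z = 0.054, which matches the text. I'll push it with closed fingers, tips at about z = 0.055.

```bash
python3 - <<'E'
from look import *
J=np.array([.586,.1596]); ex=np.array([.0155,1]);ex/=np.linalg.norm(ex); ey=np.array([-ex[1],ex[0]])
P=lambda s,t,z:[*(J+ex*s+ey*t),z]
R=[180,0,89.1]
robot.move_pose(P(-.010,.085,.20),R)
robot.line_to(P(-.010,.085,.128),vel=.1,guard=5)
robot.pause(.2); f0=robot.observe()["ft_force"]
for goal,v,gd in((.0,.04,8),(-.018,.02,8)):
    g=robot.line_to(P(-.010,goal,.128),vel=v,guard=gd); o=robot.observe()
    print(g,(o["tool_pos"][:2]-J)@np.c_[ex,ey],o["tool_pos"][2],o["ft_force"]-f0,o["time"])
    if g:break
robot.pause(.3)
p=(robot.observe()["tool_pos"][:2]-J)@ey
robot.line_to(P(-.010,p+.03,.128),vel=.08)
robot.line_to(P(-.010,p+.03,.25),vel=.2)
robot.move_pose(P(-.10,.0,.36),R)
robot.pause(.2); c=dict(robot.get_calibration("wrist"))
measure("w7"); print(robot.observe()["time"])
im=cv2.imread("pics/w7.png")
H,S,V=cv2.split(cv2.cvtColor(im,cv2.COLOR_BGR2HSV))
m=(((H<5)|(H>172))&(S>170)&(V>60)).astype(np.uint8)*255; m[126:]=0; m[:75]=0; m[:,:230]=0; m[:,:200]=0; m[:,400:]=0
x,y,w,hh=cv2.boundingRect(m);print(x,y,w,hh)
for u in((x,y+hh/2),(x+w,y+hh/2)): print(((onz(c,u,.06)[:2]-J)@np.c_[ex,ey]).round(4))
cv2.imwrite("pics/t7.png",robot.grab_frame("top"))
E
```

```text
False [-9.99569755e-03  4.60409247e-05] 0.12802215163062644 [-1.3422553  -0.719129   -0.91729704] 27.2
True [-0.01001194 -0.00883887] 0.12719676158263235 [-2.25108066  0.05521517  0.65660884] 27.775
[[235.0, 150.0], [406.0, 150.0], [395.0, 279.0], [245.0, 279.0]]
[[0.4845, 0.1088], [0.6838, 0.1061], [0.6806, -0.0595], [0.4827, -0.0571]]
[0.1994 0.1656 0.198  0.1659]
jig frame corners [[-0.0524, 0.1007], [-0.0519, -0.0986], [-0.2176, -0.098], [-0.2183, 0.1]]
skew 0.0004
30.2333
337 100 28 22
[-0.0102 -0.0156]
[-0.0102 -0.0435]
```

View pics/w7.png

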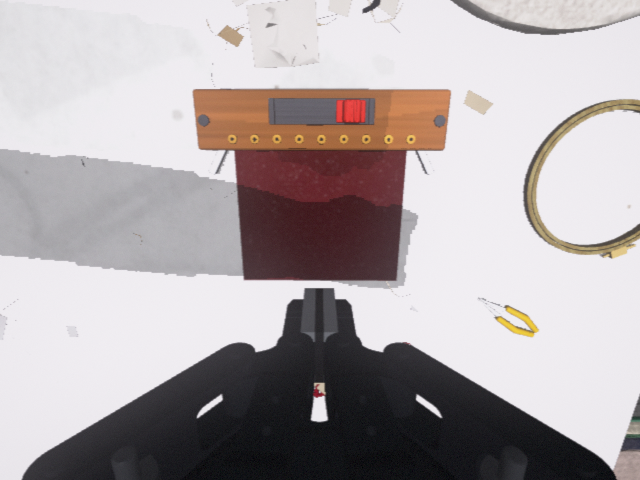

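View pics/t7.png

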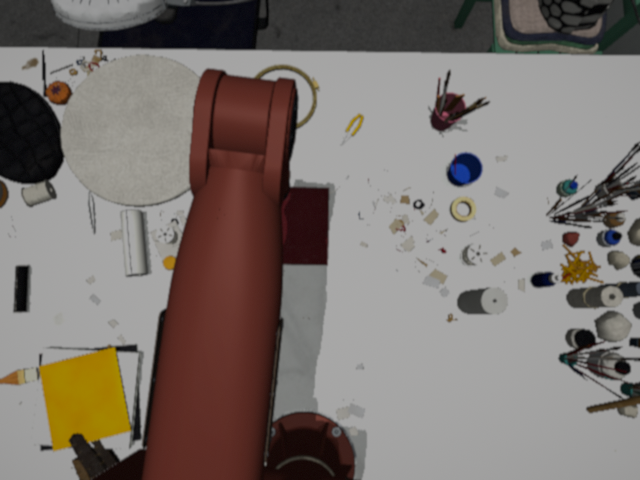

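The slide moved about 58 mm, from +0.0425 to −0.0156, and its gap at the far end matches the one it started with. The book is still home (rear edge −0.218, skew 0.0004 rad), and the tape, spools and wax are where they were. I'm handing in.

```bash
python3 -c "
from plant import robot
print(robot.observe()['gripper_width'],robot.job_done())"
```

```text
the job is handed in; nothing more can be done
-0.0005048588663025601 None
```

The book is home against the back stop and the locking slide is across. I handed the job in at about 30 s of the 72 s allowed; no verdict is reported.

**What I did:** I found the jig and the book in two wrist views. I then pushed the book about 24 mm sideways onto the middle line with the fingers spread. Next I pushed it spine first under the bridge until it met the stop, at a TCP position within 1 mm of the prediction. Last, I pushed the slide across with closed fingers until it stopped firmly.

**Last checks:**
- **Book:** its rear edge is at −0.218 m in the jig frame, so the spine is within about 1 mm of the stop. It is about 1 mm off the middle line, with a skew of about 0.0004 rad.
- **Slide:** it moved about 58 mm by image. That is a little under the nominal 60, within measuring error and above the 54 needed.
- **Bystanders:** the tape roll and white spool are where they were in the top view. The wax and tall spool were partly hidden by the arm there, but the visible parts had not moved, and the arm never went near them.
- **Robot:** it stands clear, touching nothing.

**Disagreements:**
- Colour masks made every outline 1–3 mm per edge too small, which I allowed for.
- Most corners triangulated 2–5 mm off the stated heights. One back corner of the bridge came out 10 mm off because the picture cut it short, so I did not use it.

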